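# Clamp a carburettor and flip the sprung loupe over it

### The arm

A 6-joint arm with a two-finger parallel gripper is mounted at the origin on the work surface. World frame = base frame: x ahead of the robot, y to its left, z up, the work surface at z = 0. Lengths are in m, angles in rad, forces in N, time in s.
With the tool pointing down it reaches from about 0.25 to 0.725 m from the base axis. Payload 4 kg.
Tool frame: the origin (TCP) lies midway between the tips of the shut fingers; the grasp point (between the pads) lies bot.pinch_z behind it (bot.pinch_z is the distance from the TCP to the grasp point, in m); z points along the fingers, y is the line along which they close (so a half turn about z gives the same grasp; the last joint's range is limited). The gripper opens to 85 mm and grips with 20 to 120 N. Pads are 22 mm wide; open, the fingers measure 114 mm over their backs; the gripper's body (76 mm by 85 mm) begins 54 mm behind the grasp point. The pads swing forward as they close: fully open they stand 13 mm farther back than shut.
Start: joints at [1.215, 0.241, 0.005, 1.335, 0, 1.571], TCP at [0.174, 0.469, 0.231] pointing down, gripper open.
Joint ranges: [-2.72, 2.72], [-1.05, 1.87], [-1.09, 1.28], [-1.99, 2.15], [-1.42, 1.44], [-3.14, 3.14]. Speed limits (rad/s): [2.79, 2.79, 3.14, 3.14, 3.14, 3.14].

### API

Orientations are given as a unit quaternion [x, y, z, w].
In Python, from workcell import bot, imaging, job_done gives the robot as it stands (bot), with the cameras (imaging) and the job as plain functions.
- The arm moves only by the tool nudge_tcp, called after ">>>" as a command line: name --argument value ..., lists and objects as JSON in quotes. Schema: {"type":"object","properties":{"deltas":{"type":"object","properties":{"plan":{"type":"array","items":{"type":"array","items":{"type":"number"},"minItems":7,"maxItems":7},"minItems":1,"maxItems":10}},"additionalProperties":false,"required":["plan"]},"only":{"type":"string"},"quiet":{"type":"boolean"},"lines":{"type":"string"}},"required":["deltas"],"additionalProperties":false}. deltas is an object whose key "plan" holds a list of rows, 1 to 10 of them, each of 7 numbers: a rotation vector rx, ry, rz in units of 0.25 rad, then dx, dy, dz in units of 20 mm, then the finger opening in m; each row is the pose to reach, as a shift and turn from the pose commanded when the call began, along the tool's axes at that moment; what a row does not reach only later rows make up. A row lasts 1/8 s, in which the tool goes at most 0.0625 m and 0.188 rad, less where a joint would pass 70% of its speed; a pose out of reach is approached as far as the arm can. The fingers move at their own pace and stop on an object; the grip force is fixed at half the most. Time passes only in rows, so rows that do not move let the fingers close. The tool returns the time, the measured TCP pose, the force, the opening and the grip force at its end. only (a regular expression) keeps the lines of the reply that match it, lines (a string "A,B") keeps lines A to B, and quiet returns only ok. Input that does not fit is refused with a message, and nothing moves.
- bot.get_obs(): the state, without advancing time (a new reading comes with each control period).
- imaging.camera(name): name is "scene" or "top"; returns the picture (384x512x3 uint8, red, green, blue); there is no depth.
- imaging.calibration(name): a dict with "mtx" (3x3 intrinsics, pixels), "R" (3x3) and "t" (3): a world point X has camera coordinates R X + t. Camera axes: x right, y down, z forward; pixel columns grow to the right and rows downward; lengths in m; the calibration is good to about 2 mm. A picture is of the moment at which its call begins. calibration takes no time and is no camera call.
- job_done(): hands the job in; it is judged then, once.
The state is a dict: "clock": time; "joint_pos": joint angles; "joint_vel": joint speeds; "tau": joint torques, N m; "eef_pos": TCP position; "tool_rot": TCP orientation; "ft_force": force on the tool from outside, world axes, zero at the start; "ft_torque": the same for the moment, N m; "grip_width": finger opening in m; "grasp_force": force on a finger pad.
Only numpy, scipy, OpenCV 4.12 (cv2) and the standard library are available. Lean on these libraries where they do the work, as an engineer would, in place of code of your own. Each camera call takes 0.05 s, during which the arm holds its last target. There are 200 camera calls.

### The job

Stand the carburettor on the bed of the inspection jig, its bore pointing along the jaw's travel, and let go of it; then wind the handwheel until the sliding jaw has pushed it flush against the fixed stop and nips it there. After that, tip the sprung magnifier past its snap point so that it springs over and rests level above the carburettor. Do not knock the carburettor over, leave the steel can, the nylon block and the cap where they are, and finish with the gripper clear of everything.

Things in the scene. Friction and masses are not known exactly. Their poses are not given: they have to be found in the camera images.
- jig: Fixed steel inspection jig. Origin on the bench under the middle of the bed; z up, x away from the robot (towards the loupe hinge), y along the jaw's travel. Base plate 12 mm high, x -85 to 130, y -115 to 220 mm. The bed's flat top is at z 30 mm, x -38 to 38, y -85 to 115 mm.
- stop (a point): Foot of the fixed stop's face, on the bed top, at jig (0, -60, 30) mm. The stop is a block 64 mm wide in x, 24 mm thick, top at z 65 mm; its flat face looks to jig +y.
- carb: Loose aluminium carburettor, 0.3 to 0.6 kg, upright. Origin: centre of underside, z up, x along its bore. Lower body 90 mm long in x between two flat end flanges (56 mm wide in y, z 8 to 56). Above it a round upright neck, 42 mm in diameter on the z axis, z 56 to 95 mm: grip there. Brass choke lever flat on its +y side. Either end may face the stop.
- jaw (a joint): Travel of the sliding jaw (m), 0 = open; grows towards the stop. Its flat face (64 mm wide, z 30 to 65 mm, 30 mm thick) is at jig y = 82 mm - travel; about 0.052 when the carburettor is nipped against the stop. Starts between 0 and 0.031. Moves only with the handwheel, 5 mm per radian; stays where it is left.
- wheel (a joint): Angle of the handwheel (rad), growing clockwise seen from above, which closes the jaw; about 10.4 at the nip. Starts between 0 and 6.2. Vertical axis at jig x -20, y 165 mm; disc 92 mm in diameter, top at z 74 mm. Turns easily (1 to 2 N at the handle) and stays where it is left.
- handle (a point): On the axis of the handwheel's upright round black crank handle, at z 100 mm. The handle is 18 mm in diameter, z 74 to 122 mm, fixed to the disc 36 mm from the wheel's axis; at wheel angle 0 it is on the jig's -x side of that axis. A gripper can hold it all the way round while keeping its own yaw.
- loupe (a joint): Angle of the sprung magnifier flap (rad). 0 = parked, leaning 25 degrees back from upright, away from the bed; 2.007 = level over the bed, where its spring holds it. Snap point at about 0.83: some 1 to 2 N at the free edge tips it there, then it springs over by itself to level.
- loupe_hinge (a point): Middle of the loupe's hinge axis (along jig y), at jig (100, -15, 160) mm. Two posts, 22 mm in x and 12 mm in y, stand 68 mm to either side in y, up to z 171 mm; a small spring strut stands beside the +y post, out to jig y 80 mm.
- loupe_edge (a point): Middle of the loupe's free edge. The loupe is a flat black frame with a round lens, 110 mm wide in y, 8 mm thick, reaching 155 mm from its hinge axis to this edge. The edge is 300 mm above the bench when parked, 315 mm when upright, 160 mm when level.
- can: Loose upright round steel can, 60 mm in diameter, 190 mm high; origin at the centre of its underside. Bystander beside the jig's stop end.
- block: Loose white nylon float hinge pin block, 80 x 45 x 42 mm high, origin under its centre. Bystander.
- cap: Loose round black plastic air jet cap, 64 mm in diameter, 42 mm high, origin under its centre. Bystander.

How it is judged:
On the way, in this order (a step that is already met when the one before it is completed fails the run):
1. the carburettor stands let go on the bed, bore along the jaw's travel, between stop and jaw, with the loupe still parked (x of carb in the frame of jig between -0.015 and 0.015 m and z of carb in the frame of jig between 0.026 and 0.034 m and angle between carb's own z axis and vertical below 0.1 rad and angle between the x axis of carb and the y axis of jig, either way round below 0.25 rad and value of joint loupe below 0.3 rad and y of carb in the frame of jig between -0.02 and 0.03 m and contact force between the fingers and carb below 0.1 N), for 0.2 s.
2. the jaw has pushed it flush against the stop, loupe still parked (x of carb in the frame of jig between -0.015 and 0.015 m and z of carb in the frame of jig between 0.026 and 0.034 m and angle between carb's own z axis and vertical below 0.1 rad and y of carb in the frame of jig below -0.0125 m and value of joint jaw above 0.0495 m and angle between the x axis of carb and the y axis of jig, either way round below 0.08 rad and value of joint loupe below 0.3 rad), for 0.2 s.
3. the loupe has sprung over to its level stop (value of joint loupe above 1.95 rad), for 0.1 s.
At the end, for the whole second after the job is handed in: The carburettor stands upright and still on the bed (within 15 mm of its middle line), flush (0.08 rad) and within 2.5 mm of the stop, the jaw within 2.5 mm of its nipped position, and the loupe rests at its level stop (within 0.057 rad) (x of carb in the frame of jig between -0.015 and 0.015 m and z of carb in the frame of jig between 0.026 and 0.034 m and angle between carb's own z axis and vertical below 0.1 rad and y of carb in the frame of jig below -0.0125 m and value of joint jaw above 0.0495 m and angle between the x axis of carb and the y axis of jig, either way round below 0.08 rad and value of joint loupe above 1.95 rad and linear speed of carb below 0.02 m/s); the robot touches nothing.
It fails at once if a bystander is moved by more than 20 mm (distance of any of can, block, cap from where it was at the start of the episode above 0.02 m).
It fails at once if the can or the carburettor is tipped over (angle between carb's own z axis and vertical above 0.6 rad or angle between can's own z axis and vertical above 0.5 rad).
It also fails if it takes over 70 s, if anything falls off the work surface, if the arm or the gripper's body presses on something with over 40 N, if the wrist force passes 120 N, or if a joint passes its speed limit or range.

## Working session

There is one attempt and no reset: what is moved stays moved. The work goes in short steps, Python scripts to look and compute and a tool call to move; the robot and the scene stay as the last step left them, time stands still between calls to the robot, and variables do not carry over. Pictures are saved under pics/ and viewed, at most 10 in all, crops included, and the job is handed in when it is done.

```bash
ls; mkdir -p pics; python3 - <<'E'
from workcell import bot, imaging, job_done
import cv2,numpy as np
for n in("scene","top"):
    im=imaging.camera(n); cv2.imwrite(f"pics/{n}0.png",im[:,:,::-1])
    c=imaging.calibration(n); print(n,c["mtx"],c["R"],c["t"], -c["R"].T@c["t"])
o=bot.get_obs(); print(o["clock"],o["eef_pos"],o["tool_rot"],o["grip_width"],bot.pinch_z)
E
```

```text
pics
workcell.py
scene [[387.4324134    0.         257.61733066]
 [  0.         387.4324134  188.25184813]
 [  0.           0.           1.        ]] [[ 8.30129319e-01  5.57570897e-01 -9.64124871e-05]
 [ 4.66382530e-01 -6.94459915e-01 -5.47916747e-01]
 [-3.05569387e-01  4.54796791e-01 -8.36532862e-01]] [-0.41905384 -0.20596787  1.42474375] [ 0.87928677 -0.55735309  1.07895132]
top [[478.67121022   0.         265.38381168]
 [  0.         478.67121022 197.41452865]
 [  0.           0.           1.        ]] [[-0.00564974 -0.99997071 -0.00516383]
 [-0.99029789  0.00631194 -0.13881735]
 [ 0.13884588  0.00432945 -0.99030454]] [-0.05815548  0.58129262  1.6252575 ] [ 0.34966398 -0.06885932  1.68989308]
0.1 [0.1739786  0.46816084 0.23050607] [ 1.76955901e-01  9.84218339e-01 -9.21488464e-04 -1.47014798e-04] 0.08539392052657972 0.0187
```

View pics/scene0.png

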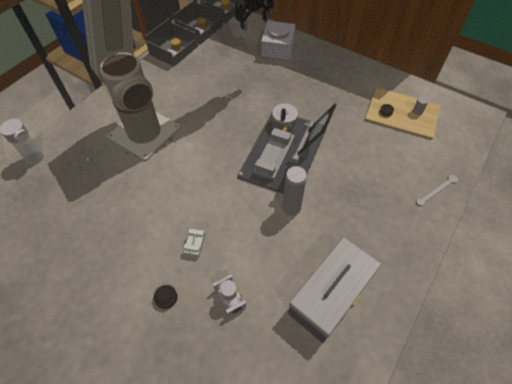

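View pics/top0.png

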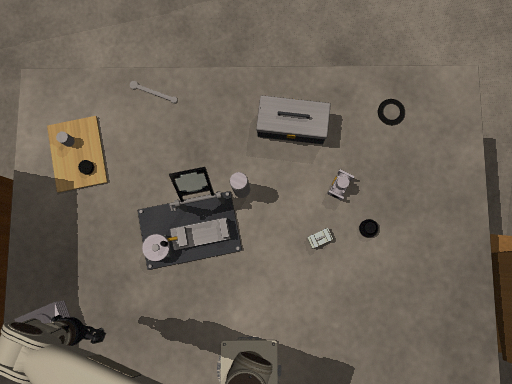

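```bash
python3 - <<'E'
import cv2,numpy as np
def crop(n,x,y,w,h,k): return cv2.resize(cv2.imread(f"pics/{n}0.png")[y:y+h,x:x+w],None,fx=k,fy=k,interpolation=cv2.INTER_CUBIC)
# jig 4x (120x150), carb 8x(50x..)
a=crop("top",132,160,125,120,4); b=crop("top",322,165,37,40,8); b=cv2.copyMakeBorder(b,0,480-320,0,0,cv2.BORDER_CONSTANT)
cv2.imwrite("pics/c1.png",np.hstack([a,b]))
a=crop("scene",235,95,110,125,4); b=crop("scene",210,270,40,45,7); b=cv2.copyMakeBorder(b,0,500-315,0,0,cv2.BORDER_CONSTANT)
cv2.imwrite("pics/c2.png",np.hstack([a,b]))
E
```

```text
(no output)
```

View pics/c1.png

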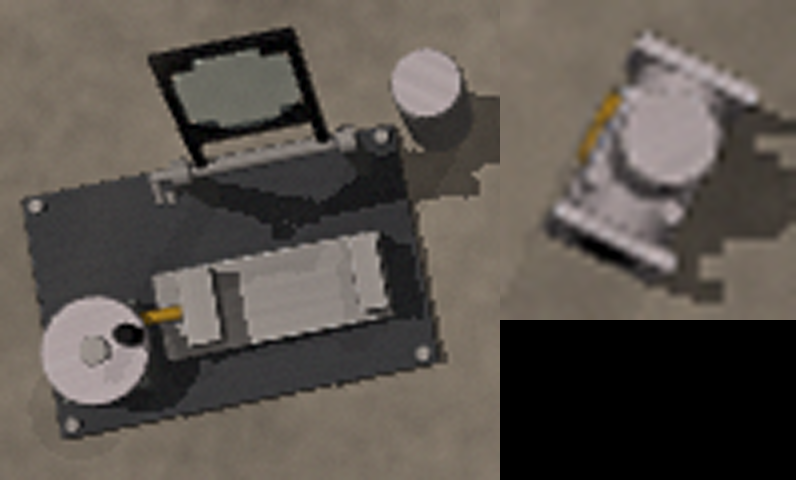

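View pics/c2.png

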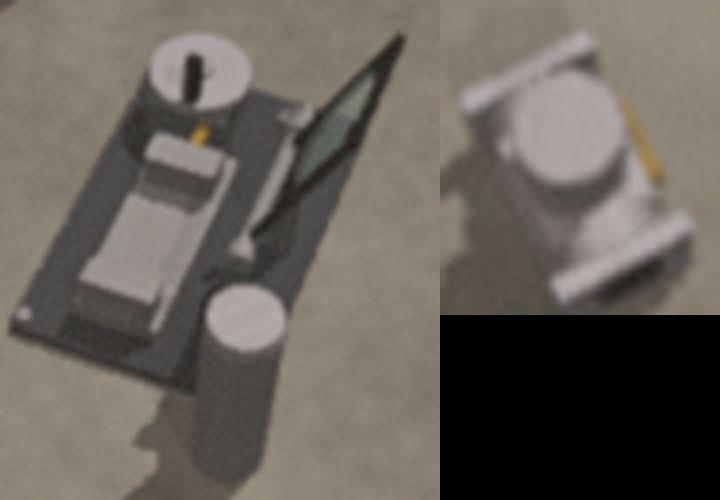

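```bash
cat > h.py <<'E'
from workcell import bot, imaging, job_done
import numpy as np,cv2
from scipy.optimize import least_squares
from scipy.spatial.transform import Rotation as Ro
C={n:imaging.calibration(n) for n in("scene","top")}
def proj(n,X):
    c=C[n]; p=(c["R"]@np.asarray(X).T).T+c["t"]; p=p@c["mtx"].T; return p[...,:2]/p[...,2:]
def P(n): c=C[n]; return c["mtx"]@np.c_[c["R"],c["t"]]
def tri(a,b):
    X=cv2.triangulatePoints(P("top"),P("scene"),np.float64(a).reshape(2,1),np.float64(b).reshape(2,1)).ravel(); return X[:3]/X[3]
def plane(n,uv,z):
    c=C[n]; d=c["R"].T@np.linalg.inv(c["mtx"])@[*uv,1]; o=-c["R"].T@c["t"]; return o+d*(z-o[2])/d[2]
T=lambda x,y:(132+x/4,160+y/4); S=lambda x,y:(235+x/4,95+y/4)
Tb=lambda x,y:(322+(x-500)/8,165+y/8); Sb=lambda x,y:(210+(x-440)/7,270+y/7)
E
cat > m.py <<'E'
from h import *
np.set_printoptions(precision=4,suppress=True)
pts=[("top",T(25,200),(.13,.22,.012)),("top",T(397,126),(.13,-.115,.012)),("top",T(443,360),(-.085,-.115,.012)),("top",T(67,438),(-.085,.22,.012)),
("top",T(95,350),(-.02,.165,.074)),("top",T(378,235),(.032,-.084,.065)),("top",T(388,305),(-.032,-.084,.065)),
("scene",S(12,328),(-.085,-.115,.006)),("scene",S(200,70),(-.02,.165,.074)),("scene",S(85,270),(-.032,-.084,.065)),("scene",S(160,305),(.032,-.084,.065))]
def J(p,X): c,s=np.cos(p[2]),np.sin(p[2]); return np.array([p[0]+c*X[0]-s*X[1],p[1]+s*X[0]+c*X[1],X[2]])
f=lambda p:np.concatenate([proj(n,J(p,X))-uv for n,uv,X in pts])
r=least_squares(f,[.45,.18,.2],loss="soft_l1"); p=r.x
print("jig",p); print(f(p).reshape(-1,2))
R=Ro.from_euler("z",p[2]).as_matrix(); tj=lambda X:R.T@(X-[p[0],p[1],0])
n=tri(Tb(671,138),Sb(568,125)); print("neck",n,tj(n))
n2=[plane("top",Tb(671,138),.095),plane("scene",Sb(568,125),.095)];print(n2)
st=tri(T(378,235),S(160,305));print("stop corner",st,tj(st)); st=tri(T(388,305),S(85,270));print("stop corner2",st,tj(st))
h=tri(T(128,332),S(194,57)); print("handle",h,tj(h), tj(plane("top",T(128,332),.122)),tj(plane("scene",S(194,57),.122)))
c=tri(T(425,80),S(246,317)); print("can",c,tj(c))
a=plane("top",Tb(612,235),.056);b=plane("top",Tb(697,70),.056);print("bore yaw,len top",np.arctan2(*(b-a)[1::-1]),np.linalg.norm(b-a),(a+b)/2)
a=plane("scene",Sb(528,75),.056);b=plane("scene",Sb(625,255),.056);print("scene ",np.arctan2(*(b-a)[1::-1]),np.linalg.norm(b-a),(a+b)/2)
k=np.arctan2; print("target carb", J(p,[0,0.005,0]))
# jaw top face front edge
print("jaw front", tj(plane("top",T(210,268),.065)),tj(plane("top",T(220,340),.065)))
print("loupe edge",tj(plane("top",T(224,44),.300)),"want -.0655+...")
E
python3 m.py
```

```text
jig [0.4612 0.1499 0.1964]
[[-0.9223 -0.8131]
 [-0.8573 -1.1937]
 [-0.6019 -0.0065]
 [-1.263  -0.0161]
 [ 0.0306 -0.2864]
 [-0.7559 -1.1943]
 [ 0.3173 -0.2769]
 [-2.7068  0.334 ]
 [-1.3835  0.0081]
 [-3.0701  2.41  ]
 [-3.5359 -0.1986]]
neck [ 0.6256 -0.324   0.0925] [ 0.0687 -0.4969  0.0925]
[array([ 0.6233, -0.3255,  0.095 ]), array([ 0.6291, -0.3217,  0.095 ])]
stop corner [0.5103 0.0757 0.0602] [ 0.0336 -0.0824  0.0602]
stop corner2 [0.4481 0.0646 0.0739] [-0.0295 -0.0811  0.0739]
handle [0.4232 0.2707 0.128 ] [-0.0137  0.1259  0.128 ] [-0.0158  0.1257  0.122 ] [-0.0118  0.1342  0.122 ]
can [0.6175 0.0245 0.1898] [ 0.1288 -0.1535  0.1898]
bore yaw,len top -0.49300901522654417 0.08177874825888425 [ 0.6238 -0.3246  0.056 ]
scene  -0.46065123596081414 0.08052728194764575 [ 0.6305 -0.3229  0.056 ]
target carb [0.4603 0.1548 0.    ]
jaw front [0.0286 0.0596 0.065 ] [-0.0332  0.0621  0.065 ]
loupe edge [ 0.1636 -0.0165  0.3   ] want -.0655+...
```

```bash
cat >> h.py <<'E'
T=lambda x,y:(131.5+(x+.5)/4,159.5+(y+.5)/4); S=lambda x,y:(234.5+(x+.5)/4,94.5+(y+.5)/4)
Tb=lambda x,y:(321.5+(x-499.5)/8,164.5+(y+.5)/8); Sb=lambda x,y:(209.5+(x-439.5)/7,269.5+(y+.5)/7)
def go(pos,yaw=None,from_=None):
    """shift in current tool axes to TCP pos (world), tool y at yaw, pointing down"""
    o=bot.get_obs(); R=Ro.from_quat(o["tool_rot"]).as_matrix(); d=R.T@(np.array(pos)-o["eef_pos"])
    rv=np.zeros(3)
    if yaw is not None:
        y=np.array([np.cos(yaw),np.sin(yaw),0]); z=np.array([0,0,-1.]); G=np.c_[np.cross(y,z),y,z]; rv=Ro.from_matrix(R.T@G).as_rotvec()
    print("rot",rv.round(3),"shift",d.round(4),"pos",o["eef_pos"].round(4),"t",o["clock"],"F",o["ft_force"].round(1))
E
python3 m.py; python3 -c "
from h import *
go([.625,-.324,.18],1.094); go([.625,-.324,.06],1.094)"
```

```text
jig [0.4621 0.1514 0.1965]
[[-0.9476 -0.6758]
 [-0.8894 -1.063 ]
 [-0.6362  0.1141]
 [-1.2901  0.1112]
 [-0.0122 -0.1664]
 [-0.8013 -1.0754]
 [ 0.2711 -0.1612]
 [-1.8701  0.5413]
 [-0.5905  0.2384]
 [-2.2226  2.6135]
 [-2.6881 -0.0003]]
neck [ 0.6259 -0.323   0.0949] [ 0.068  -0.4972  0.0949]
[array([ 0.6248, -0.3241,  0.095 ]), array([ 0.6275, -0.3214,  0.095 ])]
stop corner [0.5105 0.076  0.0624] [ 0.0327 -0.0833  0.0624]
stop corner2 [0.4484 0.065  0.0762] [-0.0303 -0.0821  0.0762]
handle [0.4235 0.2708 0.1302] [-0.0146  0.1247  0.1302] [-0.0155  0.1255  0.122 ] [-0.0147  0.1341  0.122 ]
can [0.6176 0.025  0.1916] [ 0.1279 -0.1543  0.1916]
bore yaw,len top -0.4928619024172271 0.08179359880740168 [ 0.6253 -0.3231  0.056 ]
scene  -0.46044045237346515 0.08063617901266074 [ 0.6289 -0.3226  0.056 ]
target carb [0.4611 0.1563 0.    ]
jaw front [0.0289 0.0594 0.065 ] [-0.0328  0.0619  0.065 ]
loupe edge [ 0.1638 -0.0169  0.3   ] want -.0655+...
rot [-0.002  0.     0.121] shift [-0.6987 -0.5854  0.0516] pos [0.174  0.4682 0.2305] t 0.1 F [-0.9 -0.1  0.1]
rot [-0.002  0.     0.121] shift [-0.6987 -0.5851  0.1716] pos [0.174  0.4682 0.2305] t 0.1 F [-0.9 -0.1  0.1]
```

Careful with the scale: shifts go in units of 20 mm and turns go in units of 0.25 rad. That gives: -0.699 m is -34.95, -0.585 m is -29.25, 0.121 rad is 0.484.

>>> nudge_tcp --deltas '{"plan":[[0,0,0.484,-34.95,-29.25,2,0.085],[0,0,0.484,-34.95,-29.25,2,0.085],[0,0,0.484,-34.95,-29.25,2,0.085],[0,0,0.484,-34.95,-29.25,2,0.085],[0,0,0.484,-34.95,-29.25,2,0.085],[0,0,0.484,-34.95,-29.25,2,0.085],[0,0,0.484,-34.95,-29.25,2,0.085],[0,0,0.484,-34.95,-29.25,2,0.085],[0,0,0.484,-34.95,-29.25,2,0.085],[0,0,0.484,-34.95,-29.25,2,0.085]]}'

```text
clock: 1.35
eef_pos: [0.4839, -0.0757, 0.2035]
tool_rot: [0.236, 0.972, 0.0, -0.0]
ft_force: [0.8, 0.7, 0.0]
grip_width: 0.0848
grasp_force: 0.0
```

```bash
python3 -c "
from h import *
go([.6255,-.3235,.15],1.094)"
```

```text
rot [ 0. -0. -0.] shift [-0.2396 -0.1551  0.0534] pos [ 0.4839 -0.0757  0.2035] t 1.35 F [0.8 0.7 0. ]
```

In the tool's units: -0.24 m is -12, -0.155 m is -7.75.

>>> nudge_tcp --deltas '{"plan":[[0,0,0,-12,-7.75,2.65,0.085],[0,0,0,-12,-7.75,2.65,0.085],[0,0,0,-12,-7.75,2.65,0.085],[0,0,0,-12,-7.75,2.65,0.085],[0,0,0,-12,-7.75,2.65,0.085],[0,0,0,-12,-7.75,2.65,0.085],[0,0,0,-12,-7.75,2.65,0.085]]}'

```text
clock: 2.22
eef_pos: [0.6249, -0.3209, 0.1501]
tool_rot: [0.236, 0.972, 0.0, -0.001]
ft_force: [0.1, 1.4, 0.3]
grip_width: 0.0848
grasp_force: 0.0
```

```bash
python3 - <<'E'
from h import *
go([.6255,-.3235,.06],1.094)
a=imaging.camera("top")[150:230,290:390,::-1];b=imaging.camera("scene")[240:340,170:270,::-1]
k=lambda i:cv2.resize(i,(400,400*i.shape[0]//i.shape[1]),interpolation=cv2.INTER_CUBIC)
a=k(a);b=k(b);a=cv2.copyMakeBorder(a,0,400-a.shape[0],0,0,cv2.BORDER_CONSTANT);cv2.imwrite("pics/g1.png",np.hstack([a,b]))
E
```

```text
rot [ 0.    -0.002  0.   ] shift [-0.0019 -0.002   0.0901] pos [ 0.6249 -0.3209  0.1501] t 2.225 F [0.1 1.4 0.3]
```

View pics/g1.png

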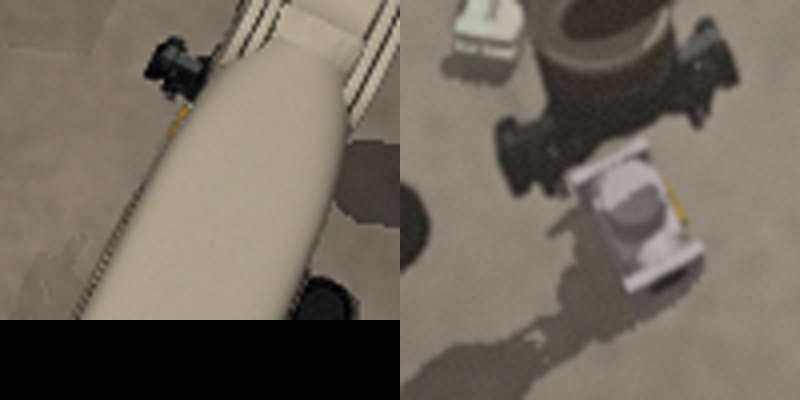

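The scene view (right) shows the open fingers straddling the carburettor's neck line (fingers at about (530,160) and (705,75), neck at (630,190) in the crop). Descend and grip.

>>> nudge_tcp --deltas '{"plan":[[0,0,0,-0.05,-0.05,2.25,0.085],[0,0,0,-0.05,-0.05,4.5,0.085],[0,0,0,-0.05,-0.05,4.5,0.085],[0,0,0,-0.05,-0.05,4.5,0.085],[0,0,0,-0.05,-0.05,4.5,0.03],[0,0,0,-0.05,-0.05,4.5,0.03],[0,0,0,-0.05,-0.05,4.5,0.03],[0,0,0,-0.05,-0.05,4.5,0.03],[0,0,0,-0.05,-0.05,4.5,0.03],[0,0,0,-0.05,-0.05,4.5,0.03]]}'

```text
clock: 3.58
eef_pos: [0.6271, -0.3234, 0.0629]
tool_rot: [0.236, 0.972, -0.0, 0.002]
ft_force: [0.1, 0.8, 5.9]
grip_width: 0.0407
grasp_force: 61.5
```

```bash
python3 - <<'E'
from h import *
go([.40,-.15,.17],.197)
E
```

```text
rot [0.002 0.003 0.897] shift [ 0.281   0.0499 -0.108 ] pos [ 0.6271 -0.3234  0.0629] t 3.575 F [0.1 0.8 5.9]
```

In the tool's units: 0.281 m is 14.05, 0.23 m is 11.5, 0.897 rad is 3.588.

>>> nudge_tcp --deltas '{"plan":[[0,0,0,0,0,-1.5,0.03],[0,0,0,0,0,-4,0.03],[0,0,0,1,0,-6,0.03],[0,0,0.6,4,0.5,-6,0.03],[0,0,1.2,6.5,1,-6,0.03],[0,0,1.8,9,1.5,-6,0.03],[0,0,2.4,11.5,2,-6,0.03],[0,0,3,14.05,2.5,-6,0.03],[0,0,3.588,14.05,2.5,-6,0.03],[0,0,3.588,14.05,2.5,-6,0.03]]}'

```text
clock: 4.82
eef_pos: [0.3985, -0.1492, 0.1806]
tool_rot: [0.633, 0.774, -0.0, -0.0]
ft_force: [-0.1, 1.0, -3.6]
grip_width: 0.0407
grasp_force: 61.6
```

```bash
python3 - <<'E'
from h import *
go([.40,.10,.18],.197);go([.462,.151,.17],.197)
E
```

```text
rot [-0.001 -0.     0.002] shift [0.244  0.0508 0.0006] pos [ 0.3985 -0.1492  0.1806] t 4.825 F [-0.1  1.  -3.6]
rot [-0.001 -0.     0.002] shift [0.2817 0.1216 0.0106] pos [ 0.3985 -0.1492  0.1806] t 4.825 F [-0.1  1.  -3.6]
```

In the tool's units: 0.282 m is 14.1, 0.275 m is 13.75.

>>> nudge_tcp --deltas '{"plan":[[0,0,0,3,0.5,0,0.03],[0,0,0,6,1.25,0,0.03],[0,0,0,9,2,0,0.03],[0,0,0,12,3,0,0.03],[0,0,0,13.75,5,0,0.03],[0,0,0,14.1,6.08,0,0.03],[0,0,0,14.1,6.08,0,0.03],[0,0,0,14.1,6.08,0,0.03]]}'

```text
clock: 5.82
eef_pos: [0.4626, 0.1501, 0.1801]
tool_rot: [0.634, 0.773, -0.001, -0.001]
ft_force: [-0.7, 0.2, -4.5]
grip_width: 0.0405
grasp_force: 62.2
```

```bash
python3 - <<'E'
from h import *
go([.462,.151,.096],.197)
a=imaging.camera("top")[150:280,120:270,::-1];b=imaging.camera("scene")[85:225,215:355,::-1]
k=lambda i:cv2.resize(i,(400,400*i.shape[0]//i.shape[1]),interpolation=cv2.INTER_CUBIC)
a=k(a);b=k(b);a=cv2.copyMakeBorder(a,0,400-a.shape[0],0,0,cv2.BORDER_CONSTANT);cv2.imwrite("pics/g2.png",np.hstack([a,b]))
E
```

```text
rot [-0.003  0.     0.001] shift [ 0.001  -0.0002  0.0841] pos [0.4626 0.1501 0.1801] t 5.825 F [-0.7  0.2 -4.5]
```

View pics/g2.png

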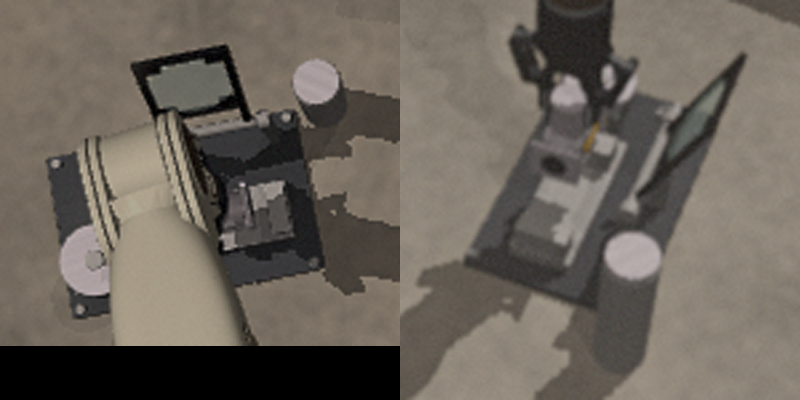

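The top view shows the carburettor (crop (237,200)) beside the arm over the bed, the stop at (280,215). The scene view shows it upright, its neck top at (567,90). I'll check that point, then lower it.

In the tool's units: 0.03 m is 1.5, 0.078 m is 3.9.

>>> nudge_tcp --deltas '{"plan":[[0,0,0,0.05,0,1.5,0.03],[0,0,0,0.05,0,2.5,0.03],[0,0,0,0.05,0,3.25,0.03],[0,0,0,0.05,0,3.6,0.03],[0,0,0,0.05,0,3.9,0.03],[0,0,0,0.05,0,3.9,0.03],[0,0,0,0.05,0,3.9,0.03]]}'

```text
clock: 6.8
eef_pos: [0.4636, 0.1519, 0.1034]
tool_rot: [0.634, 0.773, 0.0, 0.0]
ft_force: [-0.1, 0.7, -2.8]
grip_width: 0.0406
grasp_force: 62.6
```

```bash
python3 - <<'E'
from h import *
w=plane("scene",(273.2,116.2),.212); R=Ro.from_euler("z",.1965).as_matrix(); print(w,R.T@(w-[.4621,.1514,0]))
go([.462,.151,.093],.197)
E
```

```text
[0.45572858 0.15823075 0.212     ] [-0.00491518  0.00794324  0.212     ]
rot [ 0.001 -0.     0.   ] shift [-0.0006 -0.0017  0.0104] pos [0.4636 0.1519 0.1034] t 6.8 F [-0.1  0.7 -2.8]
```

>>> nudge_tcp --deltas '{"plan":[[0,0,0,0,-0.05,0.2,0.03],[0,0,0,0,-0.05,0.35,0.03],[0,0,0,0,-0.05,0.45,0.03],[0,0,0,0,-0.05,0.45,0.03]]}'

```text
clock: 7.3
eef_pos: [0.4619, 0.1515, 0.0936]
tool_rot: [0.634, 0.773, -0.0, -0.0]
ft_force: [0.0, 0.0, -4.4]
grip_width: 0.0412
grasp_force: 62.6
```

```bash
python3 -c "
from h import *
go([.462,.151,.093],.197)"
```

```text
rot [-0.001  0.    -0.   ] shift [-0.0005 -0.      0.0006] pos [0.4619 0.1515 0.0936] t 7.3 F [ 0.   0.  -4.4]
```

In the tool's units: 0.0015 m is 0.075.

>>> nudge_tcp --deltas '{"plan":[[0,0,0,0,0,0.075,0.03],[0,0,0,0,0,0.075,0.03],[0,0,0,0,0,0.075,0.03]]}'

```text
clock: 7.68
eef_pos: [0.4624, 0.1517, 0.0928]
tool_rot: [0.634, 0.773, 0.0, 0.0]
ft_force: [-0.8, 0.4, 1.5]
grip_width: 0.0405
grasp_force: 62.7
```

In the tool's units: 0.16 m is 8, 0.2 m is 10.

>>> nudge_tcp --deltas '{"plan":[[0,0,0,0,0,0,0.055],[0,0,0,0,0,0,0.085],[0,0,0,0,0,0,0.085],[0,0,0,0,0,0,0.085],[0,0,0,0,0,-1.5,0.085],[0,0,0,0,0,-4.5,0.085],[0,0,0,2,0,-6.5,0.085],[0,0,0,5,0,-6.5,0.085],[0,0,0,8,-2,-6.5,0.085],[0,0,0,10,-4,-6.5,0.085]]}'

```text
clock: 8.93
eef_pos: [0.3465, 0.3317, 0.2223]
tool_rot: [0.634, 0.773, 0.0, -0.0]
ft_force: [0.1, 0.8, -1.0]
grip_width: 0.0848
grasp_force: 0.0
```

```bash
python3 - <<'E'
from h import *
go([.4235,.271,.18],.197)
a=imaging.camera("top")[150:280,120:270,::-1];b=imaging.camera("scene")[85:225,215:355,::-1]
k=lambda i:cv2.resize(i,(400,400*i.shape[0]//i.shape[1]),interpolation=cv2.INTER_CUBIC)
a=k(a);b=k(b);a=cv2.copyMakeBorder(a,0,400-a.shape[0],0,0,cv2.BORDER_CONSTANT);cv2.imwrite("pics/g3.png",np.hstack([a,b]))
E
```

```text
rot [ 0.    -0.001 -0.   ] shift [-0.0746  0.0636  0.0422] pos [0.3465 0.3317 0.2223] t 8.925 F [ 0.1  0.8 -1. ]
```

View pics/g3.png

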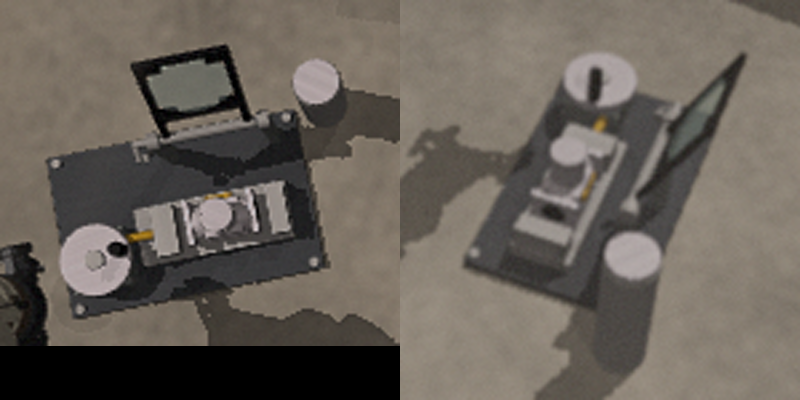

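The carburettor is released upright on the bed between jaw and stop (top crop neck (217,213)), loupe still parked. The handle is at top crop (119,249). Now take the handle.

```bash
python3 -c "
from h import *
go([.4212,.275,.16],.197);go([.4212,.275,.083],.197)"
```

```text
rot [-0.002 -0.001  0.008] shift [-0.0727  0.065   0.0622] pos [0.3429 0.3329 0.2224] t 9.025 F [ 0.1 -0.7 -0.1]
rot [-0.002 -0.001  0.008] shift [-0.0728  0.0651  0.1392] pos [0.3429 0.3329 0.2224] t 9.025 F [ 0.1 -0.7 -0.1]
```

In the tool's units: -0.073 m is -3.65, 0.065 m is 3.25.

>>> nudge_tcp --deltas '{"plan":[[0,0,0,-2,1.75,0,0.085],[0,0,0,-3.65,3.25,1.5,0.085],[0,0,0,-3.65,3.25,3,0.085],[0,0,0,-3.65,3.25,3,0.085],[0,0,0,-3.65,3.25,3,0.085]]}'

```text
clock: 9.65
eef_pos: [0.4259, 0.2713, 0.1634]
tool_rot: [0.634, 0.773, 0.001, 0.0]
ft_force: [0.8, -0.4, 0.2]
grip_width: 0.0849
grasp_force: 0.0
```

```bash
python3 -c "
from h import *
go([.4212,.275,.083],.197)"
```

```text
rot [ 0.001 -0.    -0.   ] shift [ 0.0046 -0.004   0.0804] pos [0.4259 0.2713 0.1634] t 9.65 F [ 0.8 -0.4  0.2]
```

>>> nudge_tcp --deltas '{"plan":[[0,0,0,0.2,-0.15,1.5,0.085],[0,0,0,0.2,-0.15,3,0.085],[0,0,0,0.2,-0.15,4,0.085],[0,0,0,0.2,-0.15,4,0.085],[0,0,0,0.2,-0.15,4,0.06],[0,0,0,0.2,-0.15,4,0.03],[0,0,0,0.2,-0.15,4,0.01],[0,0,0,0.2,-0.15,4,0.01],[0,0,0,0.2,-0.15,4,0.01]]}'

```text
clock: 10.78
eef_pos: [0.422, 0.2747, 0.0831]
tool_rot: [0.634, 0.773, 0.0, 0.0]
ft_force: [-1.1, -0.9, 6.5]
grip_width: 0.0168
grasp_force: 58.4
```

```bash
python3 -c "
from h import *
go([.4212,.275,.083],.197)"
```

```text
rot [ 0.001 -0.     0.   ] shift [ 0.0005 -0.0007  0.0001] pos [0.422  0.2747 0.0831] t 10.775 F [-1.1 -0.9  6.5]
```

```bash
python3 -c "
import numpy as np
for p0,n in((4.6,10),(7.4,8)):
  p=p0+.28*np.arange(1,n+1); print(np.c_[.036*(np.sin(p)-np.sin(p0)),.036*(np.cos(p0)-np.cos(p))].round(4).tolist())"
```

```text
[[0.0003, -0.01], [0.0033, -0.0196], [0.0089, -0.028], [0.0166, -0.0345], [0.0257, -0.0386], [0.0357, -0.04], [0.0456, -0.0387], [0.0548, -0.0346], [0.0625, -0.0282], [0.0681, -0.0198]]
[[0.0031, 0.0096], [0.0034, 0.0196], [0.001, 0.0293], [-0.004, 0.038], [-0.0113, 0.045], [-0.0202, 0.0497], [-0.03, 0.0517], [-0.04, 0.051]]
```

In the tool's units: 0.0681 m is 3.405, 0.0625 m is 3.125.

>>> nudge_tcp --deltas '{"plan":[[0,0,0,0.015,-0.5,0,0.01],[0,0,0,0.165,-0.98,0,0.01],[0,0,0,0.445,-1.4,0,0.01],[0,0,0,0.83,-1.725,0,0.01],[0,0,0,1.285,-1.93,0,0.01],[0,0,0,1.785,-2,0,0.01],[0,0,0,2.28,-1.935,0,0.01],[0,0,0,2.74,-1.73,0,0.01],[0,0,0,3.125,-1.41,0,0.01],[0,0,0,3.405,-0.99,0,0.01]]}'

```text
clock: 12.02
eef_pos: [0.3746, 0.3371, 0.0827]
tool_rot: [0.633, 0.774, -0.008, -0.012]
ft_force: [-44.7, 10.2, 29.7]
grip_width: 0.0165
grasp_force: 59.6
```

>>> nudge_tcp --deltas '{"plan":[[0,0,0,0.155,0.48,0,0.01],[0,0,0,0.17,0.98,0,0.01],[0,0,0,0.05,1.465,0,0.01],[0,0,0,-0.2,1.9,0,0.01],[0,0,0,-0.565,2.25,0,0.01],[0,0,0,-1.01,2.485,0,0.01],[0,0,0,-1.5,2.585,0,0.01],[0,0,0,-1.5,2.585,0,0.01]]}'

```text
clock: 13.02
eef_pos: [0.4448, 0.3165, 0.0816]
tool_rot: [0.635, 0.773, -0.001, -0.0]
ft_force: [-0.4, 0.8, 0.1]
grip_width: 0.0101
grasp_force: 0.0
```

```bash
python3 - <<'E'
from h import *
R=Ro.from_euler("z",.1965).as_matrix(); e=lambda:R.T@(bot.get_obs()["eef_pos"]-[.4621,.1514,0])-[-.02,.165,0]
print(e())
a=imaging.camera("top")[150:280,120:270,::-1];b=imaging.camera("scene")[85:225,215:355,::-1]
k=lambda i:cv2.resize(i,(400,400*i.shape[0]//i.shape[1]),interpolation=cv2.INTER_CUBIC)
a=k(a);b=k(b);a=cv2.copyMakeBorder(a,0,400-a.shape[0],0,0,cv2.BORDER_CONSTANT);cv2.imwrite("pics/g4.png",np.hstack([a,b]))
E
```

```text
[0.03526299 0.00031807 0.0816281 ]
```

View pics/g4.png

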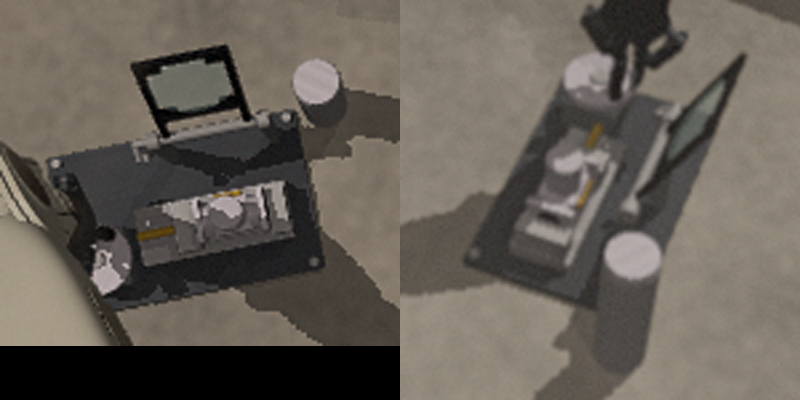

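The handle has slipped out of the grip: it is the dark dot at top crop (104,233), with the closed gripper to its right in the scene view. The carburettor is still upright. I'll locate the handle and jaw.

```bash
python3 - <<'E'
from h import *
np.set_printoptions(precision=4,suppress=True)
R=Ro.from_euler("z",.1965).as_matrix(); tj=lambda X:R.T@(X-[.4621,.1514,0])
K=lambda x,y:(119.5+(x+.5)*.375,149.5+(y+.5)*.375)
print("handle rel",tj(plane("top",K(104,233),.122))-[-.02,.165,0])
for q in((193,196),(205,250)): print("jaw front?",tj(plane("top",K(*q),.065)))
print("carb neck",tj(plane("top",K(225,212),.125)))
im=imaging.camera("top"); cv2.imwrite("pics/g5.png",cv2.resize(im[200:280,135:235,::-1],(800,640))[:600])
E
```

```text
handle rel [ 0.0256 -0.0269  0.122 ]
jaw front? [0.035  0.0307 0.065 ]
jaw front? [-0.0356  0.0282  0.065 ]
carb neck [ 0.0008 -0.0125  0.125 ]
```

View pics/g5.png

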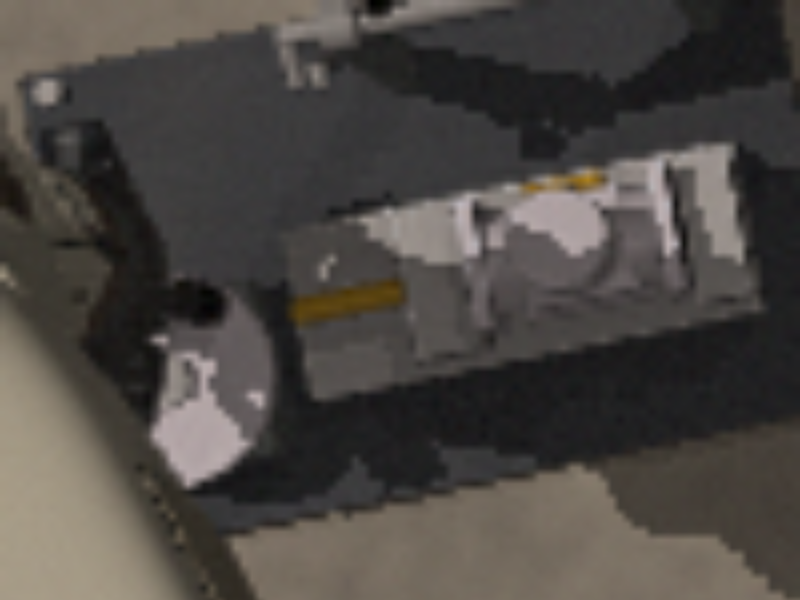

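Seen here: the jaw's face lies against the near flange (470,240), the far flange is close to the stop (680,220), and the handle is at (210,300), so the wheel is near the nip. I'll back off upward and measure it unobstructed.

In the tool's units: -0.1 m is -5, 0.16 m is 8.

>>> nudge_tcp --deltas '{"plan":[[0,0,0,0.2,0,-1,0.01],[0,0,0,0.2,0,-3.5,0.01],[0,0,0,0.2,0,-6,0.01],[0,0,0,3,-1,-6.5,0.01],[0,0,0,6,-3,-6.5,0.01],[0,0,0,8,-5,-6.5,0.01],[0,0,0,8,-5,-6.5,0.01]]}'

```text
clock: 14.05
eef_pos: [0.3129, 0.4573, 0.2122]
tool_rot: [0.632, 0.775, -0.0, 0.0]
ft_force: [0.6, -0.5, -0.1]
grip_width: 0.0102
grasp_force: 0.0
```

```bash
python3 - <<'E'
from h import *
np.set_printoptions(precision=4,suppress=True,linewidth=200)
R=Ro.from_euler("z",.1965).as_matrix(); j2w=lambda x,y,z:R@np.array([x,y,z])+[.4621,.1514,0]; tj=lambda X:R.T@(X-[.4621,.1514,0])
im=imaging.camera("top"); cv2.imwrite("pics/g6.png",im[:,:,::-1]); old=cv2.imread("pics/top0.png")[:,:,::-1]
def handle(i):
    g=i.mean(2); c=proj("top",j2w(-.02,.165,.098)); yy,xx=np.mgrid[:384,:512]
    m=(g<45)&(np.hypot(xx-c[0],yy-c[1])<12.5); u=np.array([xx[m].mean(),yy[m].mean()]); q=tj(plane("top",u,.112))-[-.02,.165,0]
    return u,m.sum(),q,np.arctan2(q[1],-q[0])%(2*np.pi)
print(handle(old),handle(im))
ys=np.arange(.09,-.09,-.004)
for i in(old,im):
  for x in(-.026,.026):
    uv=np.float32([proj("top",j2w(x,y,.065)) for y in ys])
    print(cv2.remap(i.mean(2).astype(np.float32),uv[:,0],uv[:,1],cv2.INTER_LINEAR).ravel().astype(int))
go([.5,.3,.3],.197)
v=np.hstack([cv2.resize(im[195:265,135:245,::-1],(770,490),interpolation=cv2.INTER_CUBIC)]); cv2.imwrite("pics/g7.png",v)
E
```

```text
(array([163.2174, 243.1739]), np.int64(23), array([ 0.0039, -0.0359,  0.112 ]), np.float64(4.604619708044703)) (array([158.6923, 237.3846]), np.int64(26), array([ 0.0256, -0.0246,  0.112 ]), np.float64(3.906186670223181))
[ 76 149 146 144 142 140 144 122  43  67  78  78  76  95 143 140 140 138 137 139 139 137 136 138 138 137 136 137 136 136 136 136 135 135 128 123 125 114 144 140 139 141 142 120  53]
[137 143 142 139 139 137 136 110  59 110 132 131 129 129 130 130 128 126 128 128 127 126 124 129 126 127 125 124 125 124 125 124 128 132 134 135 121 131 147 138 140 142 144 145  81]
[153 148 146 145 140 133 129 120 151 148 147 145 137 132 102  73  62  57  69  65  64  67  64  57  59  70  65  58  61  69  70  61  62  66  83  95  81  49  86 106 146 146 144 125  55]
[134 135 134 133 132 134 133 145 147 145 142 140 139 127 151 174  62  95 130 131 131 128 130 158 153 136 101  79 100  99  82 133 129 135 136 169 173  67 129 135 144 146 148 149  84]
rot [0.    0.001 0.004] shift [-0.1905  0.1507 -0.0876] pos [0.3142 0.4564 0.2122] t 14.1 F [ 0.4 -0.5  0.2]
```

```bash
python3 - <<'E'
from h import *
R=Ro.from_euler("z",.1965).as_matrix(); w=R@np.array([.006,.1401,0])+[.4621,.1514,0]
go([w[0],w[1],.16],.1965); print(w)
E
```

```text
rot [0.    0.001 0.005] shift [-0.1883  0.0906  0.0524] pos [0.3142 0.4564 0.2122] t 14.1 F [ 0.4 -0.5  0.2]
[0.44063171 0.28997533 0.        ]
```

View pics/g7.png

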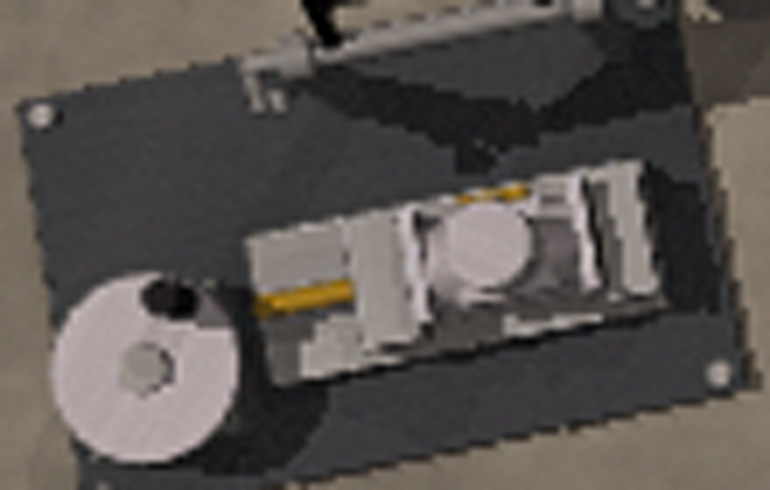

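Unobstructed view: handle at (170,298), jaw against the near flange (410,270), far flange (590,235) within about a millimetre of the stop (620,230). So a small tightening is left, and I'll regrip the handle for it.

Careful with the scale: shifts go in units of 20 mm and turns go in units of 0.25 rad. That gives: -0.188 m is -9.4, -0.15 m is -7.5.

>>> nudge_tcp --deltas '{"plan":[[0,0,0,-2.5,1,0,0.085],[0,0,0,-5,2.25,0,0.085],[0,0,0,-7.5,3.5,0.5,0.085],[0,0,0,-9.4,4.5,1.5,0.085],[0,0,0,-9.4,4.5,2.6,0.085],[0,0,0,-9.4,4.5,2.6,0.085],[0,0,0,-9.4,4.5,2.6,0.085]]}'

```text
clock: 14.98
eef_pos: [0.4419, 0.2883, 0.1611]
tool_rot: [0.634, 0.773, 0.0, 0.0]
ft_force: [0.3, 0.2, 0.6]
grip_width: 0.0852
grasp_force: 0.0
```

```bash
python3 - <<'E'
from h import *
go([.4406,.29,.083],.1965)
E
```

```text
rot [ 0.001  0.    -0.   ] shift [ 0.0019 -0.001   0.0781] pos [0.4419 0.2883 0.1611] t 14.975 F [0.3 0.2 0.6]
```

>>> nudge_tcp --deltas '{"plan":[[0,0,0,0.05,-0.05,1.5,0.085],[0,0,0,0.05,-0.05,3,0.085],[0,0,0,0.05,-0.05,3.85,0.085],[0,0,0,0.05,-0.05,3.85,0.06],[0,0,0,0.05,-0.05,3.85,0.03],[0,0,0,0.05,-0.05,3.85,0.01],[0,0,0,0.05,-0.05,3.85,0.01],[0,0,0,0.05,-0.05,3.85,0.01],[0,0,0,0.05,-0.05,3.85,0.01]]}'

```text
clock: 16.1
eef_pos: [0.4416, 0.2898, 0.0847]
tool_rot: [0.634, 0.773, 0.002, 0.001]
ft_force: [4.0, -1.7, 5.4]
grip_width: 0.0168
grasp_force: 58.4
```

```bash
python3 - <<'E'
from h import *
go([.4406,.29,.083],.1965)
p0=10.19;p=p0+.08*np.arange(1,7);print(np.c_[.036*(np.sin(p)-np.sin(p0)),.036*(np.cos(p0)-np.cos(p))].round(4).tolist())
E
```

```text
rot [ 0.004 -0.001 -0.   ] shift [ 0.0004 -0.001   0.0017] pos [0.4416 0.2898 0.0847] t 16.1 F [ 4.  -1.7  5.4]
[[-0.002, -0.0021], [-0.0038, -0.0043], [-0.0055, -0.0067], [-0.0069, -0.0092], [-0.0081, -0.0118], [-0.0092, -0.0144]]
```

In the tool's units: -0.0043 m is -0.215, -0.0038 m is -0.19.

>>> nudge_tcp --deltas '{"plan":[[0,0,0,-0.1,-0.105,0,0.01],[0,0,0,-0.19,-0.215,0,0.01],[0,0,0,-0.19,-0.215,0,0.01]]}'

```text
clock: 16.48
eef_pos: [0.4411, 0.289, 0.0848]
tool_rot: [0.635, 0.773, 0.006, 0.001]
ft_force: [10.7, 9.3, -4.1]
grip_width: 0.0168
grasp_force: 59.0
```

>>> nudge_tcp --deltas '{"plan":[[0,0,0,-0.1,-0.15,0,0.01],[0,0,0,-0.2,-0.3,0,0.01],[0,0,0,-0.2,-0.3,0,0.01],[0,0,0,-0.2,-0.3,0,0.01]]}'

```text
clock: 16.98
eef_pos: [0.4375, 0.2821, 0.0848]
tool_rot: [0.635, 0.772, 0.006, 0.003]
ft_force: [15.0, 3.2, -4.4]
grip_width: 0.0164
grasp_force: 59.9
```

```bash
python3 - <<'E'
from h import *
R=Ro.from_euler("z",.1965).as_matrix(); j2w=lambda x,y,z:R@np.array([x,y,z])+[.4621,.1514,0]
o=bot.get_obs(); print(R.T@(o["eef_pos"]-[.4621,.1514,0])-[-.02,.165,0],o["ft_force"],o["ft_torque"])
im=imaging.camera("top"); ys=np.arange(.05,-.075,-.003); old=cv2.imread("pics/g6.png")[:,:,::-1]
for i in(old,im):
  for x in(-.02,.026):
    uv=np.float32([proj("top",j2w(x,y,.065)) for y in ys])
    print(cv2.remap(i.mean(2).astype(np.float32),uv[:,0],uv[:,1],cv2.INTER_CUBIC).ravel().astype(int))
E
```

```text
[ 0.02137087 -0.03205733  0.08481671] [15.02440901  3.2087347  -4.41906007] [ 0.60270338 -2.43984066 -0.54724438]
[146 145 141 131 131 157 185 131  54  55  59  68  93 132 125 115 130 142
 143 122  75  63  75  86  88  84  76  80  91  67  52  59  84 152 177 113
  53  62  82 105 151 145]
[142 140 140 141 119 126 188 169  49  76 118 136 135 125 125 125 128 154
 157 151 137 110  71  75  92  96  76  95 139 130 138 140 131 158 188 138
  51 133 132 138 147 148]
[ 82  82  79  65  68  66  90 106  80  49  63  68  63  78  77  66  66  77
  82  75  60  62  67  79  91  82  77  78  86  63  57  67  61  70  99 106
  64  61  80  96 146 145]
[143 140 141 140 136 148 178 167  64  64 110 136 135 127 120 112 103 137
 145 132 120 100  99 105  92  97  89  92 115 129 139 140 137 166 188 144
  73 131 129 139 146 146]
```

>>> nudge_tcp --deltas '{"plan":[[0,0,0,-0.05,-0.15,0,0.01],[0,0,0,-0.075,-0.2,0,0.01],[0,0,0,-0.075,-0.2,0,0.01],[0,0,0,-0.075,-0.2,0,0.01]]}'

```text
clock: 17.52
eef_pos: [0.4361, 0.2802, 0.0849]
tool_rot: [0.636, 0.772, 0.007, 0.004]
ft_force: [21.5, 4.3, -9.4]
grip_width: 0.0168
grasp_force: 60.0
```

```bash
python3 - <<'E'
from h import *
R=Ro.from_euler("z",.1965).as_matrix()
o=bot.get_obs(); print(R.T@(o["eef_pos"]-[.4621,.1514,0])-[-.02,.165,0],o["ft_force"])
E
```

```text
[ 0.01964323 -0.0336285   0.08489007] [21.54303363  4.25855776 -9.41647856]
```

In the tool's units: -0.2 m is -10, -0.18 m is -9.

>>> nudge_tcp --deltas '{"plan":[[0,0,0,0,0,0,0.04],[0,0,0,0,0,0,0.085],[0,0,0,0,0,0,0.085],[0,0,0,0,0,-1.5,0.085],[0,0,0,0,0,-4,0.085],[0,0,0,2,0,-6.5,0.04],[0,0,0,5,0,-9,0],[0,0,0,7,-1.5,-10,0],[0,0,0,8,-4,-10,0],[0,0,0,8,-4,-10,0]]}'

```text
clock: 18.77
eef_pos: [0.3143, 0.4198, 0.284]
tool_rot: [0.632, 0.775, -0.0, -0.0]
ft_force: [0.4, -0.3, -0.4]
grip_width: -0.0
grasp_force: 0.0
```

```bash
python3 - <<'E'
from h import *
R=Ro.from_euler("z",.1965).as_matrix(); j2w=lambda x,y,z:R@np.array([x,y,z])+[.4621,.1514,0]; tj=lambda X:R.T@(X-[.4621,.1514,0])
im=imaging.camera("top"); cv2.imwrite("pics/g8.png",im[:,:,::-1])
g=im.mean(2); c=proj("top",j2w(-.02,.165,.098)); yy,xx=np.mgrid[:384,:512]
m=(g<45)&(np.hypot(xx-c[0],yy-c[1])<12.5); u=np.array([xx[m].mean(),yy[m].mean()]); q=tj(plane("top",u,.112))-[-.02,.165,0]
print(m.sum(),q,np.arctan2(q[1],-q[0])%(2*np.pi)+2*np.pi)
ys=np.arange(.05,-.075,-.003); old=cv2.imread("pics/g6.png")[:,:,::-1]
for i in(old,im):
  for x in(-.02,.026):
    uv=np.float32([proj("top",j2w(x,y,.065)) for y in ys])
    print(cv2.remap(i.mean(2).astype(np.float32),uv[:,0],uv[:,1],cv2.INTER_CUBIC).ravel().astype(int))
def edge(i): # flange shift between old and new: phase correlation on carb patch
    return i[215:250,190:222].mean(2).astype(np.float32)
print(cv2.phaseCorrelate(edge(old),edge(im)))
for x,y in((.2,.13),(.2,0),(.19,.02),(.03,.02)): print(x,y,j2w(x,y,.27),np.hypot(*j2w(x,y,0)[:2]))
go(j2w(.1,.165,.29),.197);go(j2w(.2,.14,.27),.197);go(j2w(.2,.0,.27),.197)
E
```

```text
26 [ 0.01825693 -0.03024129  0.112     ] 10.45243223589559
[146 145 141 131 131 157 185 131  54  55  59  68  93 132 125 115 130 142
 143 122  75  63  75  86  88  84  76  80  91  67  52  59  84 152 177 113
  53  62  82 105 151 145]
[142 140 140 141 119 126 188 169  49  76 118 136 135 125 125 125 128 154
 157 151 137 110  71  75  92  96  76  95 139 130 138 140 131 158 188 138
  51 133 132 138 147 148]
[146 143 143 138 132 120 161 187 123  34  55  69  67 108 122 113 125 140
 143 120  74  64  68  79  92  85  79  79  86  68  61  65  63 103 182 191
  80  55  82  75  90 146]
[144 141 142 140 137 149 176 169  86  68 111 139 136 128 120 111 104 138
 148 136 126 121  98 104  91 100  92  82  98 131 141 140 138 155 180 148
  72 130 131 137 145 148]
((0.50566866786086, 0.1009724413654034), 0.9879278962810835)
0.2 0.13 [0.63287026 0.31794585 0.27      ] 0.7082473611956861
0.2 0 [0.65825118 0.19044758 0.27      ] 0.6852480573042017
0.19 0.02 [0.64453887 0.20811032 0.27      ] 0.6773036647214762
0.03 0.02 [0.48761792 0.17687225 0.27      ] 0.5187051476646399
rot [-0.     0.     0.004] shift [-0.127   0.1904 -0.0065] pos [0.316  0.4192 0.2835] t 18.825 F [ 0.9  0.2 -1.2]
rot [-0.     0.     0.004] shift [-0.1525  0.2903  0.0135] pos [0.316  0.4192 0.2835] t 18.825 F [ 0.9  0.2 -1.2]
rot [-0.     0.     0.004] shift [-0.2925  0.2896  0.0136] pos [0.316  0.4192 0.2835] t 18.825 F [ 0.9  0.2 -1.2]
```

The vision check puts the wheel at 10.45 rad, with the carburettor moved about 1.5 mm towards the stop and squared up: it is nipped. Next is the loupe, going round its +y side.

>>> nudge_tcp --deltas '{"plan":[[0,0,0,-1,3,0,0],[0,0,0,-2.5,5.5,0,0],[0,0,0,-4,8.25,0,0],[0,0,0,-5.5,11,0,0],[0,0,0,-7,13.5,0,0],[0,0,0,-7.6,14.75,0.25,0],[0,0,0,-7.6,14.75,0.7,0],[0,0,0,-7.6,14.75,0.7,0]]}'

```text
clock: 19.82
eef_pos: [0.6366, 0.3264, 0.2673]
tool_rot: [0.635, 0.773, -0.002, -0.001]
ft_force: [-0.5, 0.2, 0.4]
grip_width: -0.0
grasp_force: 0.0
```

```bash
python3 - <<'E'
from h import *
R=Ro.from_euler("z",.1965).as_matrix(); j2w=lambda x,y,z:R@np.array([x,y,z])+[.4621,.1514,0]
go(j2w(.205,0,.265),.197);print(R.T@(bot.get_obs()["eef_pos"]-[.4621,.1514,0]))
E
```

```text
rot [-0.004  0.001 -0.001] shift [-0.1375 -0.0002  0.0024] pos [0.6366 0.3264 0.2673] t 19.825 F [-0.5  0.2  0.4]
[0.2052684  0.13752929 0.26728638]
```

In the tool's units: -0.138 m is -6.9, -0.1 m is -5.

>>> nudge_tcp --deltas '{"plan":[[0,0,0,-2.5,0,0.1,0],[0,0,0,-5,0,0.1,0],[0,0,0,-6.9,0,0.1,0],[0,0,0,-6.9,0,0.1,0]]}'

```text
clock: 20.32
eef_pos: [0.6637, 0.1896, 0.2691]
tool_rot: [0.635, 0.772, 0.0, 0.001]
ft_force: [-0.5, 0.4, 0.0]
grip_width: 0.0002
grasp_force: 0.0
```

>>> nudge_tcp --deltas '{"plan":[[0,0,0,0,-1,0,0],[0,0,0,0,-2,0,0],[0,0,0,0,-3,0,0],[0,0,0,0,-4,0,0],[0,0,0,0,-5,0,0],[0,0,0,0,-6,0,0],[0,0,0,0,-7,0,0],[0,0,0,0,-7.5,0,0]]}'

```text
clock: 21.32
eef_pos: [0.5153, 0.1639, 0.2686]
tool_rot: [0.633, 0.774, 0.001, 0.0]
ft_force: [0.7, -1.0, 0.3]
grip_width: 0.0
grasp_force: 0.0
```

In the tool's units: -0.16 m is -8, 0.1 m is 5.

>>> nudge_tcp --deltas '{"plan":[[0,0,0,0,-1,0,0],[0,0,0,0,-2,0,0],[0,0,0,0,-2,-2.5,0],[0,0,0,2.5,-3,-3.5,0],[0,0,0,5,-4,-3.5,0],[0,0,0,7.5,-6,-3.5,0],[0,0,0,10,-8,-3.5,0],[0,0,0,12,-10,-3.5,0],[0,0,0,13.5,-11,-3.5,0],[0,0,0,13.5,-11,-3.5,0]]}'

```text
clock: 22.58
eef_pos: [0.2459, 0.3861, 0.3374]
tool_rot: [0.632, 0.775, 0.0, -0.0]
ft_force: [0.1, 0.6, 0.5]
grip_width: -0.0003
grasp_force: 0.0
```

```bash
python3 - <<'E'
from h import *
R=Ro.from_euler("z",.1965).as_matrix(); j2w=lambda x,y,z:R@np.array([x,y,z])+[.4621,.1514,0]
T1=imaging.camera("top");cv2.imwrite("pics/t9.png",T1[:,:,::-1]);S1=imaging.camera("scene");cv2.imwrite("pics/s9.png",S1[:,:,::-1])
T0=cv2.imread("pics/g8.png")[:,:,::-1];S0=cv2.imread("pics/scene0.png")[:,:,::-1]
def samp(i,n,X): u,v=proj(n,X).round().astype(int); return int(i[v,u].mean())
for name,ps in (("level edge",[j2w(-.05,y,.164) for y in np.arange(-.06,.035,.015)]),("level +y side",[j2w(x,.034,.164) for x in np.arange(-.04,.08,.02)]),("level -y side",[j2w(x,-.064,.164) for x in np.arange(-.04,.08,.02)]),("parked edge",[j2w(.163,y,.297) for y in np.arange(-.06,.035,.015)])):
    print(name,[samp(T0,"top",p) for p in ps],[samp(T1,"top",p) for p in ps],[samp(S0,"scene",p) for p in ps],[samp(S1,"scene",p) for p in ps])
# bystanders: change between start and now
for n,a,b,r in (("can","top0",T1,(225,165,55,45)),("block","top0",T1,(300,220,40,35)),("cap","top0",T1,(355,215,30,28))):
    i=cv2.imread(f"pics/{a}.png")[:,:,::-1]; x,y,w,h=r; print(n,np.abs(i[y:y+h,x:x+w].astype(int)-b[y:y+h,x:x+w]).mean())
# neck visible through lens/ flange shift, scene
print(bot.get_obs()["clock"],bot.get_obs()["eef_pos"])
E
```

```text
level edge [26, 25, 20, 25, 25, 26, 26] [23, 24, 24, 20, 26, 26, 26] [123, 121, 120, 124, 122, 121, 128] [46, 53, 46, 46, 46, 67, 59]
level +y side [52, 147, 143, 111, 60, 54] [23, 20, 23, 28, 27, 22] [124, 66, 66, 74, 75, 76] [45, 50, 77, 46, 43, 45]
level -y side [69, 72, 169, 136, 29, 54] [24, 25, 20, 23, 23, 24] [121, 76, 105, 144, 145, 138] [43, 42, 43, 35, 42, 41]
parked edge [9, 11, 10, 16, 16, 15, 30] [110, 108, 115, 112, 111, 111, 117] [43, 42, 43, 54, 45, 40, 40] [71, 115, 128, 128, 125, 125, 122]
can 3.787744107744108
block 2.1364285714285716
cap 2.5865079365079366
22.675 [0.24780322 0.38469292 0.33742525]
```

```bash
python3 -c "
from workcell import bot, imaging, job_done
print(job_done())"
```

```text
the job is handed in; nothing more can be done
None
```

The job is handed in at about 23 s, but no verdict came back: by the cameras the carburettor is nipped against the stop (wheel about 10.45 rad), the loupe is level over it, the bystanders look unmoved and the gripper is clear; while winding, the handle slipped out of the grip once with about 46 N sideways at the wrist, and I regripped it to finish.

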